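# Hang the rinsed pail to drain

### The job

Fold the white pail's wire bail up until it stands upright, with the pail still standing on the bench. Then lift the pail by the bail and hang it by the bail's black grip in the dip of the two prongs of the hanger stand, with one prong under each half of the grip, so that the pail hangs upright and still over the drip tray when you let go. Do not tip the pail over or knock the other things on the bench.

Things in the scene. Friction and masses are not known exactly. Their poses are not given: they have to be found in the camera images.
- pail: Empty white plastic pail on the bench, loose, 0.3 to 0.55 kg: 100 mm tall, outer diameter 94 mm at the base, 114 mm at the rim. Origin: centre of its underside; z up. The bail turns about the line along the pail's y, 85 mm above the origin; ears and wire reach 66 mm to either side along y. Folded down, the bail sticks out towards the pail's -x
- bail (a joint): Angle of the pail's wire bail, rad: 0 = sticking out level towards the pail's -x, pi/2 = upright over the pail, more = leaning towards +x. Stops at 0 and 2.0. Starts folded down, at 0.03 to 0.3. Its stiff hinge (0.025 N m) keeps it where it is left; about 0.5 N at the grip moves it
- bail_grip (a point): Centre of the bail's black round grip tube: 14 mm diameter, 94 mm long, along the pail's y, 90 mm from the hinge line. Free air around the folded grip: 20 mm or more between grip and rim, 75 mm beneath. Axes are the bail's: y along the tube, x towards the hinge line. With the bail upright it is 175 mm above the pail's underside
- hanger: Fixed stand. Origin: on the table under the seat, centre of its black drip tray (150 x 150 x 14 mm). A steel post (234 mm tall) stands 105 mm off towards its +x; two prongs of 8 mm round bar, at y = -27 and 27 mm (46 mm free between), run from its top to its -x, facing the robot, dip at x = 0, rise to tips at x = -28 mm. Bring the pail in from -x, prongs passing between grip and rim
- hanger_seat (a point): Where the centre of the grip tube lies when hung in the dip of the prongs: 235 mm above the table; axes as the stand's, the hung grip lies along y (either way round). The prong tips' tops are 9 mm, and the level part by the post 5 mm, higher than this point; the underside of the prongs at the dip is 17 mm lower
- wax_cup: Solid red-brown wax cone frustum, 55 mm tall, wider at the top (diameter 54 mm). Bystander: leave alone. Origin: centre of its underside
- jar: Closed jar with a yellow cap, diameter 52 mm, 65 mm tall. Bystander: leave alone. Origin: centre of its underside
- plaster_plug: Solid white plaster frustum, 45 mm tall, base diameter 52 mm. Bystander: leave alone. Origin: centre of its underside
- brush: Brush with a wooden handle, 160 mm long, 20 mm high, lying flat. Bystander: leave alone. Origin: its middle, on the table; x along its length
There are look-alikes about, which are no part of the job. Of the things like the pail, leave any that is orange; of the rest the larger one is meant.

How it is judged:
On the way, in this order (a step that is already met when the one before it is completed fails the run):
1. the bail stands upright (within about 20 degrees) while the pail stands on the bench (value of joint bail above 1.2 rad and height (world z) of pail below 0.008 m and angle between pail's own z axis and vertical below 0.15 rad), for 0.2 s.
2. the pail is lifted clear of the bench, hanging upright by its bail (height (world z) of pail above 0.03 m and angle between pail's own z axis and vertical below 0.5 rad and value of joint bail above 1 rad), for 0.2 s.
At the end, for the whole second after the job is handed in: The pail hangs from the two prongs by its grip tube: the tube's centre is within 18 mm along, 18 mm across and 15 mm in height of the seat point, the pail is more than 30 mm above the table, upright within 0.35 rad, at rest (under 0.05 m/s and 0.5 rad/s), and the stand carries it (x of bail_grip in the frame of hanger_seat between -0.018 and 0.018 m and y of bail_grip in the frame of hanger_seat between -0.018 and 0.018 m and z of bail_grip in the frame of hanger_seat between -0.015 and 0.015 m and contact force between pail and hanger above 1 N and height (world z) of pail above 0.03 m and angle between pail's own z axis and vertical below 0.35 rad and linear speed of pail below 0.05 m/s and angular speed of pail below 0.5 rad/s); the robot touches nothing.
It fails at once if the pail is tipped by more than 0.7 rad (angle between pail's own z axis and vertical above 0.7 rad).
It fails at once if the wax cup is knocked more than 40 mm from its place (distance of wax_cup from where it was at the start of the episode above 0.04 m).
It fails at once if the jar is knocked more than 40 mm from its place (distance of jar from where it was at the start of the episode above 0.04 m).
It fails at once if the plaster plug is knocked more than 40 mm from its place (distance of plaster_plug from where it was at the start of the episode above 0.04 m).
It fails at once if the brush is knocked more than 40 mm from its place (distance of brush from where it was at the start of the episode above 0.04 m).
It also fails if it takes over 72 s, if anything falls off the work surface, if the arm or the gripper's body presses on something with over 40 N, if the wrist force passes 120 N, or if a joint passes its speed limit or range.

### The arm

A 6-joint arm with a two-finger parallel gripper is mounted at the origin on the work surface. World frame = base frame: x ahead of the robot, y to its left, z up, the work surface at z = 0. Lengths are in m, angles in rad, forces in N, time in s.
With the tool pointing down it reaches from about 0.3 to 0.775 m from the base axis. Payload 14.6 kg.
Tool frame: the origin (TCP) lies at the very end of the fingers, on their centre line; the grasp point (between the pads) lies 19 mm behind it; z points along the fingers, y is the line along which they close (so a half turn about z gives the same grasp; the last joint's range is limited). The gripper opens to 94 mm and grips with 3 to 60 N. Pads are 16 mm wide; open, the fingers measure 119 mm over their backs; the gripper's body (75 mm by 177 mm) begins 78 mm behind the grasp point.
Start: joints at [1.279, 0.3, 1.521, -0, 1.321, -0.067], TCP at [0.123, 0.536, 0.205] pointing down, gripper open.
Joint ranges: [-3.03, 3.03], [-0.79, 2.21], [0.23, 2.52], [-1.04, 4.18], [0, 3.07], [-2.55, 2.55]. Speed limits (rad/s): [2.22, 2.22, 2.57, 3.14, 3.14, 3.14].

### API

Orientations are given as [roll, pitch, yaw] about the fixed x, y, z axes, in that order (R = Rz(yaw) Ry(pitch) Rx(roll)).
In Python, from station import ctrl gives the robot as it stands.
- The arm moves only by the tool move_arm, never from a script. Its argument "increments" is a list of rows, each a list of 7 numbers: the opening, from 0 (shut) to 1 (fully open), then the shift along the tool's x, y, z in units of 50 mm (1.0 is 50 mm), then the turn, a rotation vector about the tool's x, y, z in rad. In form: [[claw, tx, ty, tz, rx, ry, rz], ...]. A call has 1 to 20 rows; each row shifts and turns the commanded pose from where the row before left it, along the tool's axes as they then stand; what a row does not reach is not made up. A row lasts 1/10 s, in which the tool goes at most 50 mm and 8.59 degrees, less where a joint would pass 70% of its speed; a pose out of reach is approached as far as the arm can. A call is refused whole if a number of a shift passes 1 or a number of a turn 0.15, either way. A call with a gripper value outside its range is refused whole. The fingers move at their own pace and stop on an object; "force" is the grip in N (left out, the last holds). Time passes only in rows, so rows that do not move let the fingers close. It gives the time, the measured TCP pose, the force, the opening and the grip force at its end, in the units of the state.
- ctrl.get_obs(): the state, without advancing time (a new reading comes with each control period).
- ctrl.camera(name): name is "side" or "top"; returns a dict with "color" (480x640x3 uint8, blue, green, red), "K" (3x3 intrinsics, pixels), "pose" (4x4, takes a point from camera to world coordinates). Camera axes: x right, y down, z forward; pixel columns grow to the right and rows downward; lengths in m; the calibration is good to about 2 mm. A picture is of the moment at which its call begins. There is no depth.
- ctrl.hand_in(): hands the job in; it is judged then, once.
Trained networks look in a picture, given as the dict that the camera call returned (one of the last four; its "shot" number tells which), for a name from the list of things; names that differ only in an ending like _2 or _b are one class to them, and where a whole thing is asked for, a point or a joint stands for the part that bears it (a point fixed in the world has none). Each returns a list of dicts, best first, with "conf" (0 to 1); they miss things now and then, are a little off and sometimes report something else, mostly with a low value. They report only what shows in the picture. A call takes as long as a camera call. They do not tell look-alikes from the thing itself.
- ctrl.cut_out(name, picture): "mask" (480x640 bool, what is visible of it) and "centre" ([row, column] in pixels, amid what is visible of it).
The state is a dict: "time_s": time; "qpos": joint angles; "joint_vel": joint speeds; "tau": joint torques, N m; "ee_pos": TCP position; "eef_rot": TCP orientation; "force": force on the tool from outside, world axes, zero at the start; "moment": the same for the moment, N m; "grip_width": finger opening in m; "grip_force": force on a finger pad.
Only numpy, scipy, OpenCV 4.12 (cv2) and the standard library are available. Lean on these libraries where they do the work, as an engineer would, in place of code of your own. Each camera call takes 0.05 s, during which the arm holds its last target. There are 200 camera calls.

## Working session

There is one attempt and no reset: what is moved stays moved. The work goes in short steps, Python scripts to look and compute and a tool call to move; the robot and the scene stay as the last step left them, time stands still between calls to the robot, and variables do not carry over. Pictures are saved under pics/ and viewed, at most 10 in all, crops included, and the job is handed in when it is done.

Besides the shell and the picture viewer there is one more tool, called after "Request:" by a JSON object that holds its "method" and its "body". move_arm: Moves the arm, as the interface text tells. Its arguments: {"type":"object","properties":{"increments":{"type":"array","items":{"type":"array","items":{"type":"number"}}},"force":{"type":"number"}},"required":["increments"]}

```bash
mkdir -p pics; ls; python3 - <<'E'
from station import ctrl
import cv2,numpy as np
o=ctrl.get_obs(); print({k:np.round(v,3) for k,v in o.items()})
for n in("side","top"):
    p=ctrl.camera(n); cv2.imwrite(f"pics/{n}0.png",p["color"]); print(n,np.round(p["K"],1).tolist(),np.round(p["pose"],3).tolist())
    for t in("pail","bail","bail_grip","hanger","wax_cup","jar","plaster_plug","brush"):
        for d in ctrl.cut_out(t,p): print(n,t,round(d["conf"],2),np.round(d["centre"]),d["mask"].sum())
E
```

```text
pics
{'time_s': np.float64(0.0), 'qpos': array([ 1.279,  0.3  ,  1.522, -0.   ,  1.321, -0.067]), 'joint_vel': array([ 0.   ,  0.002, -0.   , -0.   ,  0.   ,  0.   ]), 'tau': array([ 1.0000e-03, -5.3181e+01, -3.5273e+01,  7.1000e-02,  2.4000e-02,
       -0.0000e+00]), 'ee_pos': array([0.123, 0.536, 0.205]), 'eef_rot': array([-3.141, -0.   ,  2.917]), 'force': array([0.485, 0.252, 0.145]), 'moment': array([ 0.009,  0.004, -0.025]), 'grip_force': np.float64(0.0), 'grip_width': np.float64(0.094)}
side [[586.2, 0.0, 314.1], [0.0, 586.2, 236.1], [0.0, 0.0, 1.0]] [[0.746, -0.338, 0.573, -0.176], [-0.666, -0.38, 0.642, -0.932], [0.0, -0.861, -0.509, 0.891], [0.0, 0.0, 0.0, 1.0]]
side pail 0.87 [232. 152.] 1960
side pail 0.62 [233. 333.] 734
side bail 0.66 [233. 246.] 115
side bail 0.53 [217. 136.] 121
side bail 0.51 [235. 347.] 81
side bail_grip 0.69 [240. 248.] 71
side bail_grip 0.65 [235. 353.] 64
side bail_grip 0.61 [217. 134.] 169
side bail_grip 0.48 [318. 242.] 754
side hanger 0.86 [317. 384.] 4708
side wax_cup 0.82 [271. 323.] 363
side jar 0.89 [228. 206.] 402
side plaster_plug 0.88 [382. 447.] 664
side brush 0.88 [316. 243.] 771
top [[557.1, 0.0, 321.2], [0.0, 557.1, 236.0], [0.0, 0.0, 1.0]] [[-0.05, -0.979, 0.199, 0.358], [-0.999, 0.049, -0.009, 0.01], [-0.001, -0.2, -0.98, 1.44], [0.0, 0.0, 0.0, 1.0]]
top pail 0.96 [330. 145.] 2312
top pail 0.77 [223. 247.] 2052
top pail 0.63 [164. 268.] 821
top bail 0.86 [256. 242.] 342
top bail 0.81 [344. 113.] 175
top bail 0.42 [160. 292.] 84
top bail_grip 0.95 [340. 113.] 252
top bail_grip 0.85 [258. 236.] 273
top bail_grip 0.48 [158. 290.] 85
top hanger 0.69 [226. 403.] 4222
top wax_cup 0.58 [223. 322.] 297
top jar 0.63 [265. 158.] 441
top plaster_plug 0.91 [236. 493.] 386
top brush 0.65 [313. 318.] 810
top brush 0.18 [239. 492.] 360
```

View pics/side0.png

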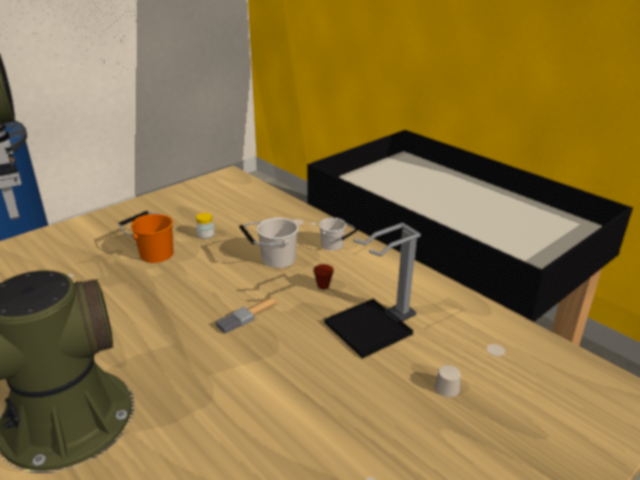

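View pics/top0.png

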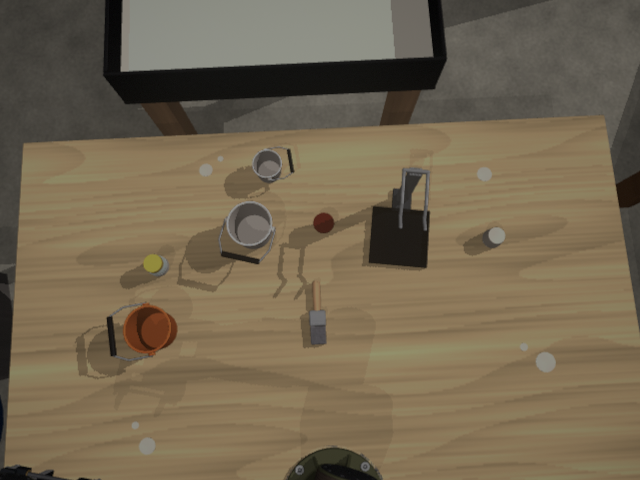

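Candidates for the pail in the top view (col,row): orange pail (150,330), which is to be left; large white pail (250,225); small white pail (268,165). I choose the larger white one at (250,225), which is (278,243) in the side view. Other things: hanger tray (400,237) with prongs at (402–428,170–228), wax cup (323,223), jar (155,265), plug (495,237), brush (318,313). One close crop follows as a check.

```bash
cat > h.py <<'E'
from station import ctrl
import cv2,numpy as np
from scipy.optimize import least_squares
def proj(p,X):
    T=np.linalg.inv(p["pose"]); c=np.atleast_2d(X)@T[:3,:3].T+T[:3,3]; u=c@p["K"].T
    return u[:,:2]/u[:,2:]
def ray(p,uv,z):
    d=p["pose"][:3,:3]@np.linalg.inv(p["K"])@[uv[0],uv[1],1]; o=p["pose"][:3,3]
    return o+d*(z-o[2])/d[2]
def ends(mask):
    P=np.argwhere(mask)[:,::-1].astype(float); c=P.mean(0); v=np.linalg.svd(P-c,full_matrices=False)[2][0]
    t=(P-c)@v; return c+v*np.percentile(t,1), c+v*np.percentile(t,99), c
def near(l,cr,tol=25):
    l=[d for d in l if np.hypot(d["centre"][1]-cr[0],d["centre"][0]-cr[1])<tol]
    return l[0] if l else None
E
python3 - <<'E'
from h import *
ps,pt=ctrl.camera("side"),ctrl.camera("top")
C=[]
for p,cp,cg,ct in((ps,(278,243),(248,238),(384,317)),(pt,(250,225),(238,258),(400,237))):
    g=near(ctrl.cut_out("bail_grip",p),cg,12); pm=near(ctrl.cut_out("pail",p),cp)
    print("grip",np.round(ends(g["mask"]),1).tolist()) if g else print("no grip")
    if pm:
        r=cv2.boundingRect(pm["mask"].astype(np.uint8)); print("pail bbox",r)
    # tray: black quad
    dark=(p["color"].max(2)<45).astype(np.uint8); n,l,st,cc=cv2.connectedComponentsWithStats(dark)
    for i in range(1,n):
        if st[i,4]>800 and abs(cc[i][0]-ct[0])<60 and abs(cc[i][1]-ct[1])<60:
            q=cv2.approxPolyDP(cv2.findContours((l==i).astype(np.uint8),0,2)[0][0],6,True); print("tray",cc[i],q[:,0].tolist())
a=cv2.resize(pt["color"][130:280,200:450],None,fx=3.2,fy=3.2,interpolation=2)
b=cv2.resize(ps["color"][205:365,215:425],None,fx=3.2,fy=3.2,interpolation=2)
cv2.imwrite("pics/ct.png",a); cv2.imwrite("pics/cs.png",b)
E
```

```text
grip [[238.2, 228.9], [283.9, 249.6], [254.4, 236.2]]
pail bbox (240, 218, 58, 49)
tray [367.9554907 327.2572054] [[373, 300], [325, 320], [361, 356], [411, 333]]
grip [[217.3, 250.1], [261.3, 261.7], [240.0, 256.1]]
pail bbox (220, 201, 55, 63)
tray [398.0514658  236.99478827] [[373, 207], [369, 261], [425, 266], [428, 212], [424, 231], [422, 211], [403, 209], [400, 229], [395, 196], [391, 208]]
```

View pics/ct.png

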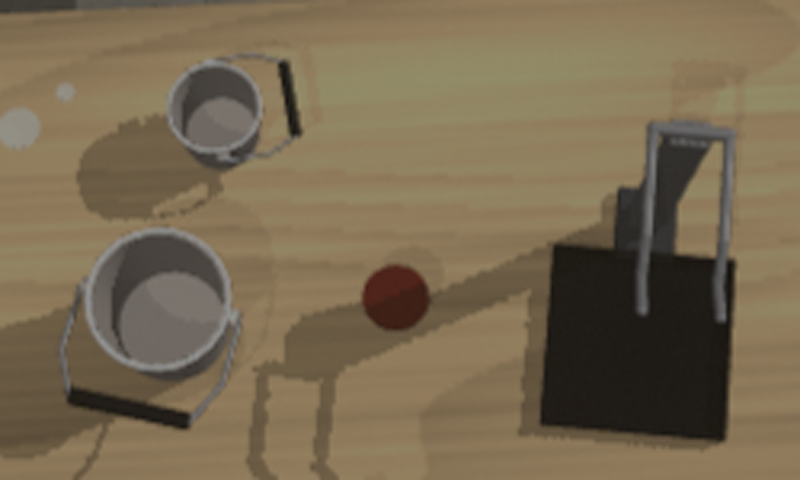

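View pics/cs.png

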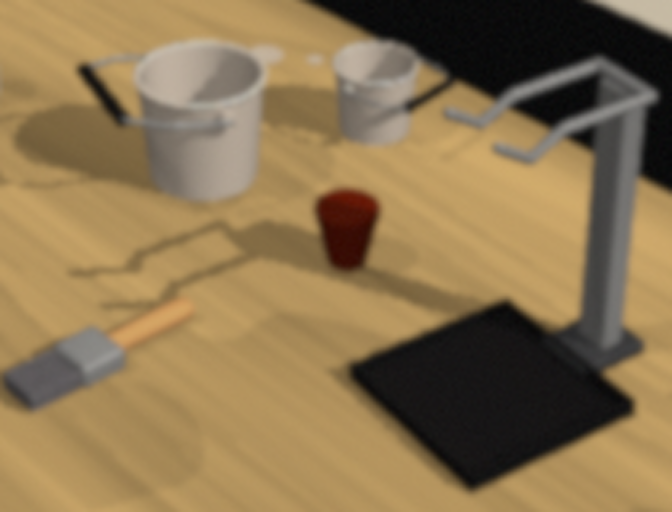

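The crops confirm the choice. The large white pail's bail points towards the robot, with grip ends at top (221,254)/(259,262) and side (241,226)/(253,243). Prong tips are at top (401,228)/(425,230) and side (355,240)/(370,252).

```bash
cat > fit.py <<'E'
from h import *
ps,pt=ctrl.camera("side"),ctrl.camera("top")
def Rz(a): return np.array([[np.cos(a),-np.sin(a),0],[np.sin(a),np.cos(a),0],[0,0,1]])
# hanger
tr=.075*np.array([[1,1],[-1,1],[-1,-1],[1,-1]]); tr=np.c_[tr,np.full(4,.014)]
H=np.r_[tr,[[-.028,.027,.24],[-.028,-.027,.24]]]
ot=np.array([[373.7,206.3],[369,262.8],[426.9,267.5],[429.4,211.3],[400.6,227.5],[425.3,229.7]])
os_=np.array([[373,300],[325,320],[361,356],[411,333],[354.7,240.3],[370.3,251.6]])
f=lambda q:np.r_[(proj(pt,H@Rz(q[2]).T+[q[0],q[1],0])-ot).ravel(),(proj(ps,H@Rz(q[2]).T+[q[0],q[1],0])-os_).ravel()]
h=least_squares(f,[.65,-.15,0],loss="soft_l1"); print("hanger",np.round(h.x,4)); print(np.round(f(h.x).reshape(-1,2),1).tolist())
# pail
a=np.linspace(0,2*np.pi,60); 
def circ(r,z): return np.c_[r*np.cos(a),r*np.sin(a),0*a+z]
def pr(q):
    x,y,w,b=q; R=Rz(w); t=[x,y,0]; r=[]
    g=lambda s:np.array([-.09*np.cos(b),s*.047,.085+.09*np.sin(b)])
    G=np.array([g(1),g(-1)])@R.T+t
    r+=[(proj(pt,G)-[[221.3,253.8],[259.4,261.9]]).ravel(),(proj(ps,G)-[[240.9,226.3],[253.1,243.1]]).ravel()]
    u=proj(pt,circ(.057,.1)+t); r+=[[u[:,0].min()-226.4,u[:,0].max()-272.7,u[:,1].min()-201]]
    v=proj(ps,circ(.057,.1)+t); r+=[[v[:,0].min()-257,v[:,0].max()-298.2,v[:,1].min()-218]]
    v=proj(ps,circ(.047,0)+t); r+=[[v[:,1].max()-267]]
    return np.concatenate(r)
s=least_squares(pr,[.7,.16,-.2,.2],loss="soft_l1"); print("pail",np.round(s.x,4)); print(np.round(pr(s.x),1).tolist())
x,y,w,b=s.x; print("grip",np.round(Rz(w)@[-.09*np.cos(b),0,.085+.09*np.sin(b)]+[x,y,0],4))
for t,c,z in(("wax_cup",(323,223),.05),("jar",(155,265),.06),("plaster_plug",(495,237),.04),("brush",(318,313),.01)):
    d=near(ctrl.cut_out(t,pt),c)
    if d: print(t,np.round(ray(pt,d["centre"][::-1],z),3))
print("small pail",np.round(ray(pt,(268,165),.07),3))
E
python3 fit.py
```

```text
hanger [ 0.6357 -0.21   -0.1469]
[[0.3, 0.0], [0.5, -0.5], [0.5, 0.4], [1.4, 0.4], [0.9, 0.2], [0.7, 0.3], [-0.4, -2.4], [-2.1, -1.7], [0.2, -1.7], [1.9, -3.0], [-0.5, -0.5], [-0.7, -0.7]]
pail [ 0.6732  0.1713 -0.2774  0.1497]
[0.8, -0.7, 0.1, -0.2, -0.6, 0.4, -0.6, -0.3, 0.3, 0.2, -0.7, -1.0, -0.3, -1.2, 0.0]
grip [0.5876 0.1956 0.0984]
wax_cup [ 0.673 -0.011  0.05 ]
jar [0.585 0.415 0.06 ]
plaster_plug [ 0.619 -0.446  0.04 ]
brush [0.439 0.014 0.01 ]
small pail [0.83  0.124 0.07 ]
```

Request:
{"method": "move_arm", "body": {"increments": [[0.6,-0.3,-0.13,0,0,0,0],[0.3,-0.73,-0.315,0,0,0,0],[0.3,-0.73,-0.315,0,0,0,0],[0.3,-0.73,-0.315,0,0,0,0],[0.3,-0.73,-0.315,0,0,0,0],[0.3,-0.73,-0.315,0,0,0,0],[0.3,-0.73,-0.315,0,0,0,0],[0.3,-0.73,-0.315,0,0,0,0],[0.3,-0.73,-0.315,0,0,0,0],[0.3,-0.73,-0.315,0,0,0,0],[0.3,-0.73,-0.315,0,0,0,0],[0.3,-0.73,-0.315,0,0,0,0],[0.3,-0.73,-0.315,0,0,0,0],[0.3,-0.73,-0.315,0,0,0,0],[0.3,-0.73,-0.315,0,0,0,0],[0.3,-0.1,-0.04,0,0,0,0],[0.3,0,0,0,0,0,0]], "force": 4}}

```text
time_s: 3.2
ee_pos: [0.5896, 0.193, 0.2049]
eef_rot: [-3.141, -0.001, 2.915]
force: [0.3, 0.2, -0.1]
grip_width: 0.0285
grip_force: 0.0
```

Request:
{"method": "move_arm", "body": {"increments": [[0.3,0,0,0,0,0,0.08],[0.3,0,0,0,0,0,0.14],[0.3,0,0,0,0,0,0.14],[0.3,0,0,0,0,0,0.14],[0.3,0,0,0,0,0,0.14],[0.3,0,0,0,0,0,0.14],[0.3,0,0,0,0,0,0.14],[0.3,0,0,0,0,0,0.14],[0.3,0,0,0,0,0,0.14],[0.3,0,0,0,0,0,0.14],[0.3,0,0,0,0,0,0.14],[0.3,0,0,0,0,0,0.14],[0.3,0,0,0,0,0,0],[0.3,0,0,0,0,0,0]]}}

```text
time_s: 4.6
ee_pos: [0.5886, 0.195, 0.2057]
eef_rot: [3.142, -0.0, 1.302]
force: [0.1, 0.8, -0.1]
grip_width: 0.0281
grip_force: 0.0
```

Request:
{"method": "move_arm", "body": {"increments": [[0.28,0,0,0.4,0,0,0],[0.28,0,0,0.5,0,0,0],[0.28,0,0,0.5,0,0,0],[0.28,0,0,0.2,0,0,0],[0.28,0,0,0,0,0,0]]}}

```text
time_s: 5.1
ee_pos: [0.5886, 0.1945, 0.1245]
eef_rot: [-3.14, 0.001, 1.299]
force: [0.4, -0.1, 0.1]
grip_width: 0.0262
grip_force: 0.0
```

```bash
python3 - <<'E'
from h import *
p=ctrl.camera("side");q=ctrl.camera("top")
a=cv2.resize(p["color"][170:280,200:310],(440,440),interpolation=2);b=cv2.resize(q["color"][180:280,200:290],(396,440),interpolation=2)
cv2.imwrite("pics/a1.png",cv2.convertScaleAbs(np.hstack([a,b])[:, :800],alpha=1.4))
o=ctrl.get_obs();print(o["ee_pos"])
E
```

```text
[0.5895933  0.19474777 0.12665853]
```

View pics/a1.png

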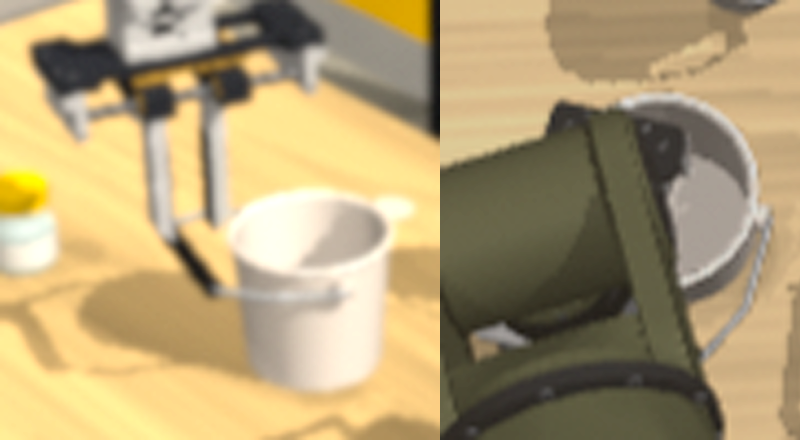

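The side crop shows the fingertips at (162,222) and (218,222) straddling the tube centre once dropped about 12 px. The inner finger clears the rim edge at (232,235), so I descend.

Request:
{"method": "move_arm", "body": {"increments": [[0.28,0,0,0.25,0,0,0],[0.28,0,0,0.25,0,0,0],[0.28,0,0,0.2,0,0,0],[0.28,0,0,0.1,0,0,0],[0.28,0,0,0,0,0,0]]}}

```text
time_s: 5.7
ee_pos: [0.5888, 0.1944, 0.0844]
eef_rot: [-3.14, 0.001, 1.297]
force: [0.4, -0.6, 0.2]
grip_width: 0.0262
grip_force: 0.0
```

Request:
{"method": "move_arm", "body": {"increments": [[0.2,0,0,0,0,0,0],[0.14,0,0,0,0,0,0],[0.1,0,0,0,0,0,0],[0.05,0,0,0,0,0,0],[0.05,0,0,0,0,0,0],[0.05,0,0,0,0,0,0]], "force": 4}}

```text
time_s: 6.3
ee_pos: [0.5891, 0.1946, 0.0855]
eef_rot: [-3.142, -0.0, 1.297]
force: [-2.7, 0.0, 0.9]
grip_width: 0.0136
grip_force: 4.0
```

Request:
{"method": "move_arm", "body": {"increments": [[0.05,0,0.03,-0.13,0,0,0],[0.05,0,0.03,-0.13,0,0,0],[0.05,0,0.05,-0.125,0,0,0],[0.05,0,0.05,-0.125,0,0,0],[0.05,0,0.068,-0.117,0,0,0],[0.05,0,0.068,-0.117,0,0,0],[0.05,0,0.084,-0.105,0,0,0],[0.05,0,0.084,-0.105,0,0,0],[0.05,0,0,0,0,0,0]]}}

```text
time_s: 7.2
ee_pos: [0.6122, 0.1882, 0.134]
eef_rot: [3.141, -0.001, 1.297]
force: [-4.1, 1.3, 3.4]
grip_width: 0.0138
grip_force: 4.0
```

```bash
python3 - <<'E'
from h import *
p=ctrl.camera("side");q=ctrl.camera("top")
a=cv2.resize(p["color"][170:280,200:310],(440,440),interpolation=2);b=cv2.resize(q["color"][180:280,200:290],(360,440),interpolation=2)
cv2.imwrite("pics/a2.png",cv2.convertScaleAbs(np.hstack([a,b]),alpha=1.4))
o=ctrl.get_obs();print(o["ee_pos"],o["force"],o["moment"],o["grip_width"])
E
```

```text
[0.61146288 0.18836575 0.13327809] [-3.74049868  0.7551102   3.16185478] [0.15247816 0.78088841 0.01747382] 0.013823480149848315
```

View pics/a2.png

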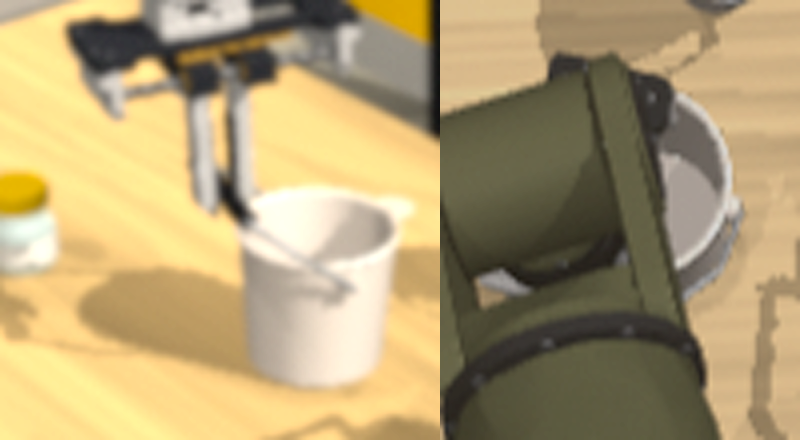

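The bail is turning and the pail is standing. The force is radial compression of about 5 N, so I relieve it slightly and carry on along the arc.

Request:
{"method": "move_arm", "body": {"increments": [[0.05,0,-0.02,-0.04,0,0,0],[0.05,0,0.1,-0.092,0,0,0],[0.05,0,0.1,-0.092,0,0,0],[0.05,0,0.112,-0.076,0,0,0],[0.05,0,0.112,-0.076,0,0,0],[0.05,0,0.122,-0.058,0,0,0],[0.05,0,0.122,-0.058,0,0,0],[0.05,0,0,0,0,0,0]]}}

```text
time_s: 8.1
ee_pos: [0.6436, 0.1791, 0.1579]
eef_rot: [3.141, -0.0, 1.296]
force: [-1.0, 1.0, 4.1]
grip_width: 0.0137
grip_force: 4.0
```

Request:
{"method": "move_arm", "body": {"increments": [[0.05,0,0.0,-0.04,0,0,0],[0.05,0,0.129,-0.04,0,0,0],[0.05,0,0.129,-0.04,0,0,0],[0.05,0,0.133,-0.025,0,0,0],[0.05,0,0.133,-0.02,0,0,0],[0.05,0,0.06,0,0,0,0],[0.05,0,0,0,0,0,0],[0.05,0,0,0,0,0,0],[0.05,0,0,0,0,0,0]]}}

```text
time_s: 9.0
ee_pos: [0.6706, 0.1717, 0.1658]
eef_rot: [-3.141, 0.0, 1.297]
force: [-0.1, -0.5, -3.7]
grip_width: 0.0138
grip_force: 4.0
```

```bash
python3 - <<'E'
from h import *
p=ctrl.camera("side");q=ctrl.camera("top")
a=cv2.resize(p["color"][150:280,200:330],(440,440),interpolation=2);b=cv2.resize(q["color"][180:280,200:290],(360,440),interpolation=2)
cv2.imwrite("pics/a3.png",cv2.convertScaleAbs(np.hstack([a,b]),alpha=1.4))
o=ctrl.get_obs();print(o["ee_pos"],o["force"],o["moment"],o["grip_width"])
E
```

```text
[0.67065506 0.1716871  0.16588598] [-0.29934962  0.36122035 -3.86569258] [-0.07658783  0.09535284 -0.02300424] 0.013913351221015426
```

View pics/a3.png

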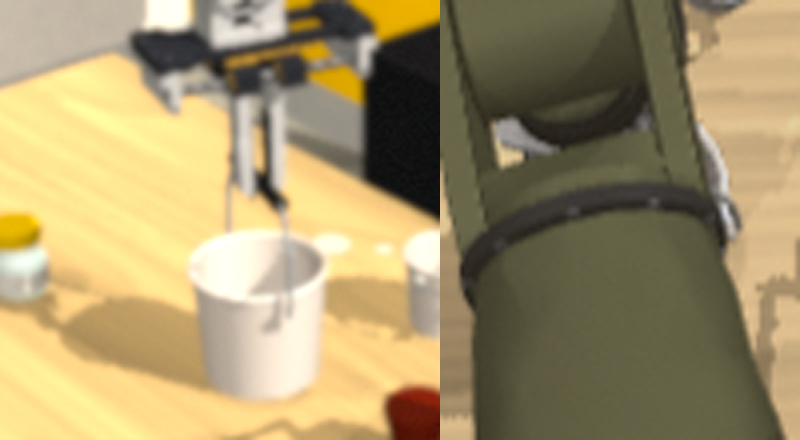

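The bail is upright, with the grip held at side crop (270,195), and the pail is standing or only just unloaded. I set it down, regrasp deeper, then squeeze.

Request:
{"method": "move_arm", "body": {"increments": [[0.05,0,0,0.06,0,0,0],[0.05,0,0,0,0,0,0],[0.05,0,0,0,0,0,0],[0.05,0,0,0,0,0,0],[0.18,0,0,0,0,0,0],[0.22,0,0,0,0,0,0],[0.22,0,0,0.06,0,0,0],[0.22,0,0,0.06,0,0,0],[0.22,0,0,0,0,0,0],[0.1,0,0,0,0,0,0],[0.05,0,0,0,0,0,0],[0.05,0,0,0,0,0,0],[0.05,0,0,0,0,0,0]], "force": 5}}

```text
time_s: 10.4
ee_pos: [0.6708, 0.1716, 0.1569]
eef_rot: [-3.141, 0.0, 1.297]
force: [0.6, 0.3, -1.5]
grip_width: 0.0136
grip_force: 5.0
```

Request:
{"method": "move_arm", "body": {"increments": [[0.05,0,0,0,0,0,0],[0.0,0,0,0,0,0,0],[0.0,0,0,0,0,0,0],[0.0,0,0,-0.1,0,0,0],[0.0,0,0,-0.2,0,0,0],[0.0,0,0,-0.2,0,0,0],[0.0,0,0,-0.2,0,0,0],[0.0,0,0,-0.2,0,0,0],[0.0,0,0,-0.2,0,0,0],[0.0,0,0,-0.2,0,0,0],[0.0,0,0,0,0,0,0],[0.0,0,0,0,0,0,0],[0.0,0,0,0,0,0,0]], "force": 30}}

```text
time_s: 11.7
ee_pos: [0.6706, 0.1716, 0.2212]
eef_rot: [-3.141, 0.001, 1.297]
force: [0.3, -0.5, -5.1]
grip_width: 0.0132
grip_force: 30.0
```

Request:
{"method": "move_arm", "body": {"increments": [[0,0,0,-0.2,0,0,0],[0,0,0,-0.2,0,0,0],[0,0,0,-0.2,0,0,0],[0,-0.1,-0.015,0,0,0,0],[0,-0.2,-0.03,0,0,0,0],[0,-0.3,-0.045,0,0,0,0],[0,-0.4,-0.06,0,0,0,0],[0,-0.4,-0.06,0,0,0,0],[0,-0.4,-0.06,0,0,0,0],[0,-0.4,-0.06,0,0,0,0],[0,-0.4,-0.06,0,0,0,0],[0,-0.4,-0.06,0,0,0,0],[0,-0.4,-0.06,0,0,0,0],[0,-0.4,-0.06,0,0,0,0],[0,-0.4,-0.06,0,0,0,0],[0,-0.4,-0.06,0,0,0,0],[0,-0.4,-0.06,0,0,0,0],[0,-0.4,-0.06,0,0,0,0],[0,-0.4,-0.06,0,0,0,0],[0,-0.4,-0.06,0,0,0,0]]}}

```text
time_s: 13.7
ee_pos: [0.541, -0.1154, 0.2516]
eef_rot: [-3.141, 0.0, 1.296]
force: [0.3, -0.3, -4.0]
grip_width: 0.0132
grip_force: 30.0
```

Request:
{"method": "move_arm", "body": {"increments": [[0,-0.4,-0.06,0,0,0,0],[0,-0.4,-0.06,0,0,0,0],[0,-0.4,-0.06,0,0,0,0],[0,-0.3,-0.06,0,0,0,0],[0,-0.2,-0.05,0,0,0,0],[0,-0.07,-0.02,0,0,0,0],[0,0,0,0,0,0,-0.02],[0,0,0,0,0,0,-0.04],[0,0,0,0,0,0,-0.04],[0,0,0,0,0,0,-0.027],[0,0,0,0,0,0,0],[0,0,0,0,0,0,0]]}}

```text
time_s: 14.9
ee_pos: [0.5034, -0.195, 0.252]
eef_rot: [3.142, -0.0, 1.424]
force: [-0.2, -0.1, -4.6]
grip_width: 0.0128
grip_force: 30.0
```

```bash
python3 - <<'E'
from h import *
p=ctrl.camera("side");q=ctrl.camera("top")
o=ctrl.get_obs();print(o["ee_pos"],o["eef_rot"],o["force"],o["grip_width"])
for n,c in(("s",p),("t",q)):
    for d in ctrl.cut_out("bail_grip",c)[:4]: print(n,d["conf"],np.round(ends(d["mask"]),1).tolist())
    print("tcp",proj(c,o["ee_pos"]),"seat",proj(c,[.6357,-.21,.235]))
a=cv2.resize(p["color"][175:335,260:420],(480,480),interpolation=2);b=cv2.resize(q["color"][165:285,350:430],(320,480),interpolation=2)
cv2.imwrite("pics/a4.png",cv2.convertScaleAbs(np.hstack([a,b]),alpha=1.3))
E
```

```text
[ 0.50336034 -0.19513174  0.25196622] [-3.14154892e+00 -3.13868259e-05  1.42343264e+00] [ 0.07900894 -0.59236691 -4.12667314] 0.01313239355210143
s 0.56 [[147.1, 212.2], [120.1, 224.3], [133.6, 218.3]]
s 0.51 [[306.8, 240.9], [350.5, 289.6], [324.3, 260.4]]
s 0.46 [[355.3, 230.6], [344.3, 237.8], [350.7, 233.6]]
tcp [[322.0755779  256.14687439]] seat [[372.05865606 243.57290065]]
t 0.67 [[288.4, 148.9], [292.2, 171.8], [290.3, 160.4]]
t 0.63 [[111.0, 307.7], [114.5, 358.8], [112.9, 335.5]]
t 0.46 [[396.8, 270.8], [380.1, 275.5], [389.9, 272.7]]
tcp [[413.68287789 275.53875568]] seat [[414.1652263  217.04984494]]
```

View pics/a4.png

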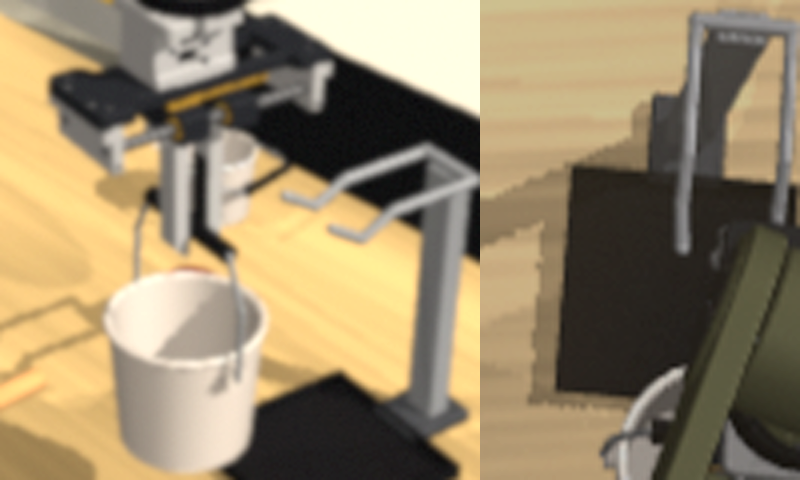

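The pail hangs upright, gripped mid-tube, with its ends at side (311,240)/(337,258). The prongs are clear ahead and below the tube. I check the dip projection, then move in.

```bash
python3 - <<'E'
from h import *
p=ctrl.camera("side")
c,s=np.cos(-.147),np.sin(-.147); R=np.array([[c,-s,0],[s,c,0],[0,0,1]])
print("dips",proj(p,np.array([[0,.027,.224],[0,-.027,.224]])@R.T+[.6357,-.21,0]),"obs 365.3,243.4 380.6,254.4")
for z in(.264,.27): print("grip",proj(p,np.array([[0,.047,z],[0,-.047,z]])@R.T+[.5034,-.1951,0]),"obs 310.7,240 337.3,258.3")
E
```

```text
dips [[364.1778123  242.51221098]
 [379.66092842 253.4938616 ]] obs 365.3,243.4 380.6,254.4
grip [[309.44743954 241.0359816 ]
 [335.54642214 261.74801242]] obs 310.7,240 337.3,258.3
grip [[309.43697615 238.54979193]
 [335.60492428 259.17012032]] obs 310.7,240 337.3,258.3
```

Request:
{"method": "move_arm", "body": {"increments": [[0,0.05,0.1,0,0,0,0],[0,0.044,0.2,0,0,0,0],[0,0,0.2,0,0,0,0],[0,0,0.2,0,0,0,0],[0,0,0.2,0,0,0,0],[0,0,0.2,0,0,0,0],[0,0,0.2,0,0,0,0],[0,0,0.2,0,0,0,0],[0,0,0.2,0,0,0,0],[0,0,0.2,0,0,0,0],[0,0,0.2,0,0,0,0],[0,0,0.2,0,0,0,0],[0,0,0.2,0,0,0,0],[0,0,0.1,0,0,0,0],[0,0,0.06,0,0,0,0],[0,0,0,0,0,0,0],[0,0,0,0,0,0,0]]}}

```text
time_s: 16.85
ee_pos: [0.6354, -0.2101, 0.252]
eef_rot: [-3.142, 0.0, 1.424]
force: [0.2, -0.3, -3.8]
grip_width: 0.0125
grip_force: 30.0
```

```bash
python3 - <<'E'
from h import *
p=ctrl.camera("side");q=ctrl.camera("top")
o=ctrl.get_obs();print(o["ee_pos"],o["eef_rot"],o["force"],o["grip_width"])
a=cv2.resize(p["color"][165:325,310:470],(600,600),interpolation=2)
cv2.imwrite("pics/a5.png",cv2.convertScaleAbs(a,alpha=1.3))
E
```

```text
[ 0.63536951 -0.21009699  0.25215821] [3.14150821e+00 8.06183093e-05 1.42371595e+00] [-0.20642774  0.81074735 -4.3294633 ] 0.013364316298227503
```

View pics/a5.png

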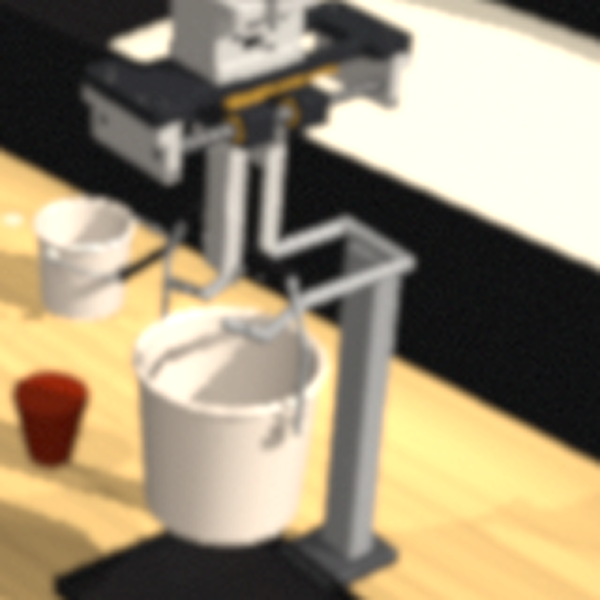

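The pail is over the tray and the prongs lie between the wires under the tube (ends near (180,228)/(292,285) in the crop). I lower it.

Request:
{"method": "move_arm", "body": {"increments": [[0,0,0,0.1,0,0,0],[0,0,0,0.1,0,0,0],[0,0,0,0.1,0,0,0],[0,0,0,0.1,0,0,0],[0,0,0,0.1,0,0,0],[0,0,0,0.06,0,0,0],[0,0,0,0,0,0,0],[0,0,0,0,0,0,0]]}}

```text
time_s: 17.75
ee_pos: [0.6356, -0.2101, 0.2241]
eef_rot: [3.141, 0.0, 1.424]
force: [0.0, -0.3, -4.4]
grip_width: 0.0133
grip_force: 30.0
```

Request:
{"method": "move_arm", "body": {"increments": [[0,0,0,0.04,0,0,0],[0,0,0,0.04,0,0,0],[0,0,0,0,0,0,0],[0,0,0,0,0,0,0]]}}

```text
time_s: 18.15
ee_pos: [0.6356, -0.2101, 0.22]
eef_rot: [-3.142, -0.0, 1.424]
force: [-0.1, -0.3, -3.5]
grip_width: 0.0131
grip_force: 30.0
```

Request:
{"method": "move_arm", "body": {"increments": [[0,0,0,0.04,0,0,0],[0,0,0,0,0,0,0],[0,0,0,0,0,0,0]]}}

```text
time_s: 18.45
ee_pos: [0.6357, -0.2101, 0.2182]
eef_rot: [3.141, 0.0, 1.424]
force: [1.2, -0.2, -1.9]
grip_width: 0.0133
grip_force: 30.0
```

Request:
{"method": "move_arm", "body": {"increments": [[0,0,0,0.04,0,0,0],[0,0,0,0,0,0,0],[0,0,0,0,0,0,0]]}}

```text
time_s: 18.75
ee_pos: [0.6363, -0.2103, 0.2175]
eef_rot: [3.138, 0.001, 1.424]
force: [3.3, 0.2, 5.3]
grip_width: 0.013
grip_force: 30.0
```

The stand now carries the weight (+5 N). I release gently.

Request:
{"method": "move_arm", "body": {"increments": [[0.05,0,0,0,0,0,0],[0.1,0,0,0,0,0,0],[0.16,0,0,0,0,0,0],[0.2,0,0,0,0,0,0],[0.3,0,0,0,0,0,0],[0.4,0,0,0,0,0,0],[0.4,0,0,0,0,0,0],[0.4,0,0,0,0,0,0],[0.4,0,0,0,0,0,0]], "force": 3}}

```text
time_s: 19.65
ee_pos: [0.6355, -0.21, 0.2159]
eef_rot: [-3.141, -0.0, 1.424]
force: [-0.5, -0.3, 0.6]
grip_width: 0.0374
grip_force: 0.0
```

Request:
{"method": "move_arm", "body": {"increments": [[0.4,0,0,-0.1,0,0,0],[0.4,0,0,-0.2,0,0,0],[0.4,0,0,-0.3,0,0,0],[0.4,0,0,-0.4,0,0,0],[0.4,0,0,-0.4,0,0,0],[0.4,0,0,-0.4,0,0,0],[0.4,0,0,-0.2,0,0,0],[0.4,0,0,0,0,0,0],[0.4,0,0,0,0,0,0],[0.4,0,0,0,0,0,0],[0.4,0,0,0,0,0,0],[0.4,0,0,0,0,0,0],[0.4,0,0,0,0,0,0],[0.4,0,0,0,0,0,0],[0.4,0,0,0,0,0,0],[0.4,0,0,0,0,0,0],[0.4,0,0,0,0,0,0],[0.4,0,0,0,0,0,0],[0.4,0,0,0,0,0,0],[0.4,0,0,0,0,0,0]]}}

```text
time_s: 21.65
ee_pos: [0.6356, -0.2101, 0.316]
eef_rot: [3.142, 0.0, 1.424]
force: [0.5, -0.0, 0.6]
grip_width: 0.0377
grip_force: 0.0
```

```bash
python3 - <<'E'
from h import *
p=ctrl.camera("side"); P=[]
cv2.imwrite("pics/a6.png",cv2.convertScaleAbs(cv2.resize(p["color"][165:325,310:470],(600,600),interpolation=2),alpha=1.3))
for i in range(10): q=ctrl.camera("side")
print(cv2.absdiff(p["color"],q["color"])[165:325,310:470].max(), np.abs(p["color"].astype(float)-q["color"])[220:325,330:420].mean())
o=ctrl.get_obs();print(o["time_s"],o["ee_pos"],o["force"],o["grip_width"])
E
```

```text
8 0.5855379188712522
22.2 [ 0.6355635  -0.21010183  0.3160068 ] [0.3133226  0.30757962 0.2389667 ] 0.037527167188677255
```

View pics/a6.png

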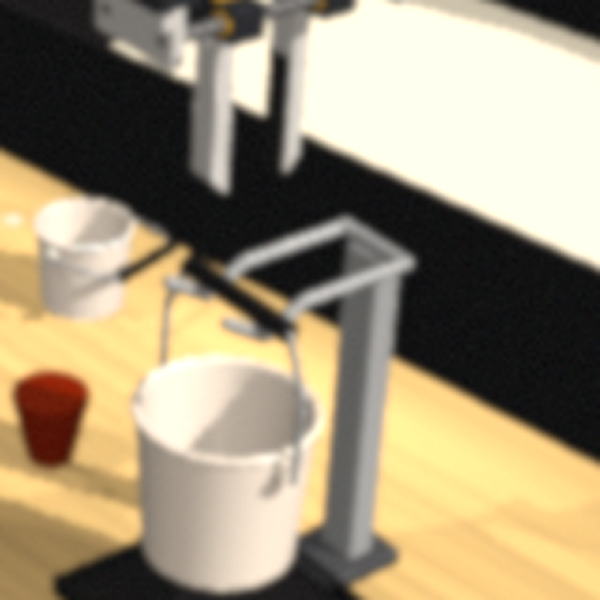

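The grip lies across both prongs in the dip (crop (188,265) to (290,328)). The pail hangs upright and still over the tray, and the gripper is clear.

```bash
python3 -c "
from station import ctrl
print(ctrl.hand_in())"
```

```text
the job is handed in; nothing more can be done
None
```

I folded the bail upright, lifted the large white pail by its grip and hung it in the dip of the two prongs. The last picture shows it hanging upright and still over the drip tray, with the gripper clear. I handed the job in at about 22 s; the hand-in returned no verdict.

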